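# Roll two boring bars onto the inspection lines

### The job

Two boring bars lie on the inspection plate, each outside one of the two scribed lines, with a collet standing between the lines. Push each bar sideways with the fingertips so that it rolls inward onto the line nearest to it and comes to rest centred over that line and lying along it. Roll the bars, do not pinch, lift or drag them, and leave the collet and the other things on the bench where they are.

Things in the scene. Friction and masses are not known exactly. Their poses are not given: they have to be found in the camera images.
- plate: flat aluminium inspection plate fixed on the bench, 230 mm (its x) by 300 mm (its y), 20 mm thick; origin at the centre of its underside, z up. Two thin black lines run along its x, at y = +50 and -50 mm. Dark kerbs 8 mm wide stand 3 mm above its top along both y ends. It resists rolling slightly: a slowly pushed bar stops within a few mm when no longer pushed
- line_left (a point): middle of the scribed line at the plate's +y side (left seen from the robot), on the plate's top; the line is 222 mm long, along the plate's x, and 2.5 mm wide
- line_right (a point): middle of the scribed line at the plate's -y side (right seen from the robot), on the plate's top; 222 mm long, along the plate's x
- pale_bar: pale grey, shorter steel boring bar lying on its side on the plate, a round rod 168 mm long, 26 mm in diameter (smooth over its whole length for contact), about 0.55 kg, free to roll; origin on its axis at the end nearer the robot, its own z axis runs along the bar away from the robot, its own x axis points straight down at the start, so its direction tells how far the bar has rolled. Axis height when lying on the plate: 33 mm above the bench
- pale_bar_mid (a point): middle of the pale bar, on its axis, 84 mm from either end. It starts about 87 to 113 mm from the plate's middle, on either side, and must move 37 to 63 mm inward. Fingertips pushing its outer side at axis height or lower (6 to 10 mm above the plate) roll it ahead of them; tips near its top roll it only 15 to 20 mm a stroke, then pass over it
- dark_bar: dark, longer steel boring bar lying on its side on the plate, a round rod 193 mm long, 25 mm in diameter (smooth over its whole length for contact), about 0.55 kg, free to roll; origin on its axis at the end nearer the robot, its own z axis runs along the bar away from the robot, its own x axis points straight down at the start, so its direction tells how far the bar has rolled. Axis height when lying on the plate: 32.5 mm above the bench
- dark_bar_mid (a point): middle of the dark bar, on its axis, 96 mm from either end. It starts about 87 to 113 mm from the plate's middle, on the other side from the pale bar; it rolls in the same way
- collet: small grey slotted collet, 26 mm in diameter and 34 mm high, standing loose on the plate between the two lines; origin at the centre of its underside; to be left alone
- pull_stud: small steel stud, 23 mm in diameter and 46 mm high, standing loose on the bench to the right of the plate; leave alone
- masking_tape: roll of masking tape, 100 mm across and 25 mm high, lying loose on the bench to the right of the plate; leave alone
- marker: black and blue marker pen, 131 mm long, lying loose on the bench at the right; leave alone

How it is judged:
By the outcome, as a careful person would: the job done as asked, in the order asked, and still so for the second after the job is handed in, with the robot touching nothing.
It also fails if it takes over 56 s, if anything falls off the work surface, if the arm or the gripper's body presses on something with over 40 N, if the wrist force passes 120 N, or if a joint passes its speed limit or range.

### The arm

A 6-joint arm with a two-finger parallel gripper is mounted at the origin on a cart in front of the work surface, level with it; the furniture and walls round the work are solid. World frame = base frame: x ahead of the robot, y to its left, z up, the work surface at z = 0. Lengths are in mm, angles in rad, forces in N, time in s.
With the tool pointing down it reaches from about 350 to 875 mm from the base axis. Payload 4.2 kg.
Tool frame: the origin (TCP) lies at the very end of the fingers, on their centre line; the grasp point (between the pads) lies 19 mm behind it (arm.grip_point_offset is the distance from the TCP to the grasp point, in mm); z points along the fingers, y is the direction in which the jaws open and shut (so a half turn about z gives the same grasp; the last joint's range is limited). The gripper opens to 85 mm and grips with 20 to 120 N. Pads are 22 mm wide; open, the fingers measure 114 mm over their backs; the gripper's body (76 mm by 85 mm) begins 54 mm behind the grasp point. The pads swing forward as they close: fully open they stand 13 mm farther back than shut.
Start: joints at [1.466, 0.385, 0.008, 0, -1.194, -0.259], TCP at [222.36, 584.085, 231.312] pointing down, gripper open.
Joint ranges: [-3.14, 3.14], [-1.21, 2.06], [-1.07, 1.41], [-3.16, 2.05], [-2.99, -0.16], [-3.1, 3.1]. Speed limits (rad/s): [2.79, 2.79, 3.14, 3.14, 3.14, 3.14].

### API

Orientations are given as a unit quaternion [x, y, z, w].
In Python, from bench import arm gives the robot as it stands.
- The arm moves only by the tool drive_tool, never from a script. Its argument "steps" is a list of rows, each a list of 5 numbers: the shift along the tool's x, y, z in m, then the turn about the tool's z in degrees, then the finger opening in m, from 0 to 0.0854. A call has 1 to 20 rows; each row shifts and turns the commanded pose from where the row before left it, along the tool's axes as they then stand; what a row does not reach is not made up. A row lasts 1/10 s, in which the tool goes at most 50 mm and 8.59 degrees, less where a joint would pass 70% of its speed; a pose out of reach is approached as far as the arm can. A call is refused whole if a number of a shift passes 0.05 or a number of a turn 8.59, either way. A call with a gripper value outside its range is refused whole. The fingers move at their own pace and stop on an object; the grip force is fixed at half the most. Time passes only in rows, so rows that do not move let the fingers close. It gives the time, the measured TCP pose, the force and the opening at its end, in the units of the state.
- arm.read_state(): the state, without advancing time (a new reading comes with each control period).
- arm.get_image(name): name is "scene" or "top" or "wrist"; returns (picture, depth): 400x640x3 uint8, blue, green, red; 400x640 float32, mm along the optical axis (not along the pixel's ray), 0 where there is no reading.
- arm.camera_params(name): a dict with "K" (3x3 intrinsics, pixels), "world_to_cam" (4x4, takes a point from world to camera coordinates); the wrist camera has in their place "mount" (4x4, takes a point from camera to tool coordinates, whose origin is the TCP and whose axes are the flange's). Camera axes: x right, y up, looking along -z (the intrinsics and any distortion apply to the point x, -y, -z); pixel columns grow to the right and rows downward; lengths in mm; the calibration is good to about 2 mm. The wrist camera is an equidistant fisheye: a pixel r from the principal point sees the ray r / f radians off the axis. A picture is of the moment at which its call begins: read the wrist's pose just before it. camera_params takes no time and is no camera call.
- arm.job_done(): hands the job in, once; it reports no verdict.
The state is a dict: "clock": time; "joints": joint angles; "joint_vel": joint speeds; "joint_efforts": joint torques, N m; "position": TCP position; "ee_rot": TCP orientation; "contact_force": force on the tool from outside, world axes, zero at the start; "wrist_torque": the same for the moment, N m; "gripper_width": finger opening in mm.
Only numpy, scipy, OpenCV 4.12 (cv2) and the standard library are available. Lean on these libraries where they do the work, as an engineer would, in place of code of your own. Each camera call takes 0.05 s, during which the arm holds its last target.

## Working session

There is one attempt and no reset: what is moved stays moved. The work goes in short steps, Python scripts to look and compute and a tool call to move; the robot and the scene stay as the last step left them, time stands still between calls to the robot, and variables do not carry over. Pictures are saved under pics/ and viewed, and the job is handed in when it is done.

Besides the shell and the picture viewer there is one more tool, called after "Emit:" as a command line: name --pt "numbers of a row" for each row, then --argument value for the rest. drive_tool: Moves the arm, as the interface text tells. Its arguments: {"type":"object","properties":{"steps":{"type":"array"}},"required":["steps"]}

```bash
ls; mkdir -p pics; python3 - <<'E'
from bench import arm
import cv2,numpy as np
s=arm.read_state();print(s)
for n in("top","scene"):
    im,d=arm.get_image(n);cv2.imwrite(f"pics/{n}0.png",im);np.savez(f"pics/{n}0.npz",im=im,d=d)
    p=arm.camera_params(n);print(n,p)
E
```

```text
pics
{'clock': 0.0, 'joints': array([ 1.46558259e+00,  3.85573609e-01,  6.60452856e-03, -5.14306992e-04,
       -1.19399971e+00, -2.58600357e-01]), 'joint_vel': array([-0.00077266, -0.00176483, -0.00165457, -0.00089088,  0.00071515,
        0.00107393]), 'joint_efforts': array([-1.90535196e-03, -3.92293954e+01,  1.88408178e+01,  4.18631852e+00,
       -4.52825203e-03,  7.77508831e-06]), 'position': array([222.16970883, 583.54303582, 230.20068871]), 'ee_rot': array([ 9.83482709e-01, -1.80998683e-01, -1.55083152e-04,  1.10135100e-03]), 'contact_force': array([-0.01538607, -0.26222368,  0.23993723]), 'wrist_torque': array([ 0.01081787, -0.0059024 , -0.00248827]), 'gripper_width': 85.18901559495737}
top {'K': array([[434.50635965,   0.        , 314.20052256],
       [  0.        , 434.50635965, 193.2724203 ],
       [  0.        ,   0.        ,   1.        ]]), 'world_to_cam': array([[-2.38839901e-02, -9.99689779e-01, -7.06402925e-03,
         1.26644593e+02],
       [ 9.83127148e-01, -2.47689592e-02,  1.81238817e-01,
        -4.43428204e+02],
       [-1.81357561e-01, -2.61613284e-03,  9.83413743e-01,
        -1.09474996e+03],
       [ 0.00000000e+00,  0.00000000e+00,  0.00000000e+00,
         1.00000000e+00]])}
scene {'K': array([[489.22870036,   0.        , 318.18776317],
       [  0.        , 489.22870036, 200.24095919],
       [  0.        ,   0.        ,   1.        ]]), 'world_to_cam': array([[-5.79443835e-01, -8.15005538e-01,  3.28851496e-03,
         3.38871745e+02],
       [ 3.77667906e-01, -2.64930307e-01,  8.87231022e-01,
        -1.88656640e+02],
       [-7.22226969e-01,  5.15342513e-01,  4.61313668e-01,
        -7.07547266e+02],
       [ 0.00000000e+00,  0.00000000e+00,  0.00000000e+00,
         1.00000000e+00]])}
```

View pics/top0.png

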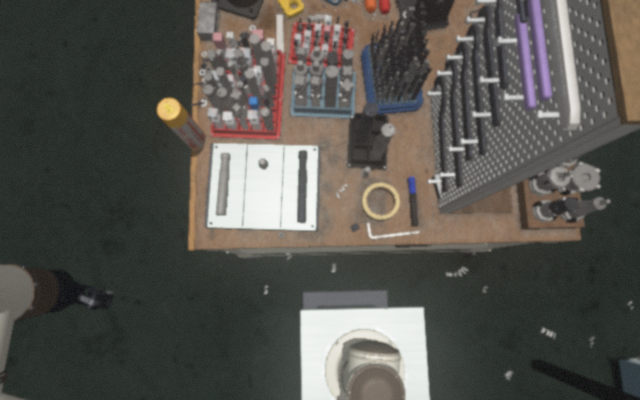

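View pics/scene0.png

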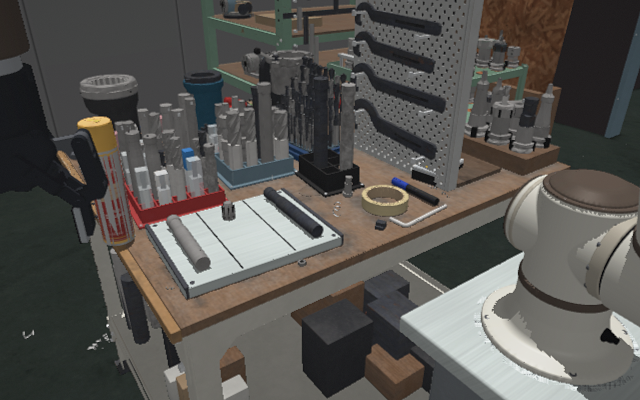

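```bash
cat > h.py <<'E'
import numpy as np,cv2
from bench import arm
def ray(n,uv,z):
    p=arm.camera_params(n);K=p["K"];T=p["world_to_cam"];R=T[:3,:3];t=T[:3,3]
    uv=np.atleast_2d(uv).astype(float)
    d=np.c_[(uv[:,0]-K[0,2])/K[0,0],-(uv[:,1]-K[1,2])/K[1,1],-np.ones(len(uv))]@R
    c=-R.T@t
    return c+d*((z-c[2])/d[:,2])[:,None]
E
python3 - <<'E'
from h import *
im=np.load("pics/top0.npz")["im"]
c=cv2.resize(im[130:245,185:335],None,fx=5,fy=5,interpolation=cv2.INTER_CUBIC);cv2.imwrite("pics/crop0.png",c)
print(im[190,200:325].sum(1)//3)
E
```

```text
[124 121 122 119 116 109 104 100 113 146 195 228 236 236 236 236 225 196
 157 145 147 158 155 152 143 134 124 138 185 224 235 236 236 236 235 235
 235 235 235 235 234 235 231 216 196 209 228 234 236 236 237 238 236 238
 237 237 237 238 239 239 240 239 240 240 240 240 241 241 241 242 242 242
 243 243 243 243 243 243 244 243 240 225 221 235 243 242 244 243 244 243
 244 244 243 243 244 240 229 188 132  92  92  93  95  89  93 112 164 219
 238 242 244 244 244 244 244 239 221 162 118 115 122 126 122 121 120]
```

View pics/crop0.png

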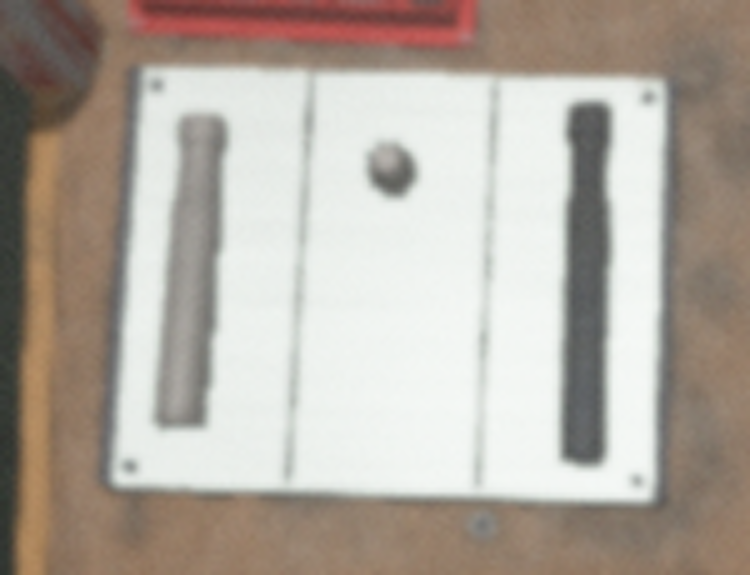

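```bash
cat > meas.py <<'E'
from h import *
def measure(im,n="top"):
    g=im.mean(2)
    # plate mask
    lo=(g>195).astype(np.uint8); lo[:, :200]=0; lo[:,325:]=0; lo[:135]=0; lo[240:]=0
    return g
def darkcentroid(row,a,b,bg=None):
    seg=row[a:b+1];bg=max(seg[:2].mean(),seg[-2:].mean());w=np.clip(bg-6-seg,0,None)
    return (w*np.arange(a,b+1)).sum()/w.sum()
def edges(row,a,b):
    # half-level crossings of dark object in [a,b]
    seg=row[a:b+1];hi=(seg[0]+seg[-1])/2
    lo=np.median(np.sort(seg)[:5]);th=(hi+lo)/2
    i=np.where(seg<th)[0];i0,i1=i[0],i[-1]
    l=a+i0-(th-seg[i0])/(seg[i0-1]-seg[i0]); r=a+i1+(th-seg[i1])/(seg[i1+1]-seg[i1])
    return l,r
E
python3 - <<'E'
from meas import *
im=np.load("pics/top0.npz")["im"];g=im.mean(2)
def line(c0,r0,c1,r1):
    P=[]
    for r in range(147,224):
        c=c0+(c1-c0)*(r-r0)/(r1-r0)
        P.append((darkcentroid(g[r],int(c)-4,int(c)+5),r))
    return ray("top",P,20)
def fit(P):
    p=np.polyfit(P[:,0],P[:,1],1);res=P[:,1]-np.polyval(p,P[:,0]);k=abs(res)<3*np.std(res)+.1
    p=np.polyfit(P[k,0],P[k,1],1);return p,res.std()
L=line(185+312/5,130+75/5,185+290/5,130+475/5);R=line(185+494/5,130+80/5,185+479/5,130+480/5)
for P in(L,R):print("line",fit(P))
def bar(c0,r0,c1,r1,z):
    A=[];B=[]
    for r in range(int(r0)+3,int(r1)-2):
        c=c0+(c1-c0)*(r-r0)/(r1-r0)
        l,rr=edges(g[r],int(c)-9,int(c)+9);A.append((l,r));B.append((rr,r))
    return ray("top",A,z),ray("top",B,z)
for nm,a in dict(pale=(185+202/5,130+115/5,185+181/5,130+424/5,33),dark=(185+590/5,130+103/5,185+582/5,130+462/5,32.5)).items():
    A,B=bar(*a); pa,_=fit(A);pb,_=fit(B)
    print(nm,pa,pb,"x",A[:,0].min(),A[:,0].max())
    m=(A+B)/2;print(" widths",(A[:,1]-B[:,1])[::6].round(1),"mid fit",fit(m))
    print(" ends",ray("top",[[a[0],a[1]],[a[2],a[3]]],a[4]))
# corners, collet, can
cr=np.array([[134,68],[668,78],[660,502],[108,486]])/5+[185,130]
print(ray("top",cr,20))
print("collet",ray("top",[[185+390/5,130+165/5]],54),ray("top",[[185+395/5,130+180/5]],20))
print("can base",ray("top",[[185+60/5,130+110/5],[185+100/5,130+60/5],[168,105]],0))
E
```

```text
line (array([-5.24445170e-02,  3.26863176e+02]), np.float64(0.13426050858152797))
line (array([-5.40364258e-02,  2.27345362e+02]), np.float64(0.17759953078428117))
pale [-7.79878593e-02  4.07402897e+02] [-5.28796378e-02  3.67954717e+02] x 407.2156995906564 555.7305084399262
 widths [27.3 23.7 25.1 27.8 28.2 27.9 28.7 27.5 29.  27.6] mid fit (array([-6.54348392e-02,  3.87674982e+02]), np.float64(0.29684923282866665))
 ends [[563.67768852 351.24046745  33.        ]
 [396.81648595 360.02166562  33.        ]]
dark [-4.60603311e-02  1.80925630e+02] [-3.30591896e-02  1.52198493e+02] x 380.95602804658563 558.768794476087
 widths [23.  21.2 18.8 22.9 23.8 22.9 23.1 23.1 22.9 23.1 23.6 23.4] mid fit (array([-3.95629701e-02,  1.66561706e+02]), np.float64(0.2730049837484063))
 ends [[565.09183874 143.01028345  32.5       ]
 [371.75669115 150.89031059  32.5       ]]
[[594.88990617 391.4492777   20.        ]
 [581.66854569 100.68575289  20.        ]
 [351.14334012 110.81218233  20.        ]
 [366.69847874 400.82961925  20.        ]]
collet [[527.97700082 247.83276194  54.        ]] [[528.43006251 249.31637136  20.        ]]
can base [[578.05535389 436.84918082   0.        ]
 [606.22832087 415.33213681   0.        ]
 [717.59328263 522.27252086   0.        ]]
```

Emit:
drive_tool --pt "0.03 0.0086 0.008 0 0.085" --pt "0.03 0.0086 0.008 0 0.085" --pt "0.03 0.0086 0.008 0 0.085" --pt "0.03 0.0086 0.008 0 0.085" --pt "0.03 0.0086 0.008 0 0.085" --pt "0.03 0.0086 0.008 0 0.085" --pt "0.03 0.0086 0.008 0 0.085" --pt "0.03 0.0086 0.008 0 0.085" --pt "0.03 0.0086 0.008 0 0.085" --pt "0.03 0.0086 0.008 0 0.085" --pt "0 0 0 8 0.085" --pt "0 0 0 8 0.085" --pt "0 0 0 8 0.085" --pt "0 0 0 8 0.085" --pt "0 0 0 8 0.085" --pt "0 0 0 8 0.085" --pt "0 0 0 8 0.085" --pt "0 0 0 8 0.085" --pt "0 0 0 8.2 0.085" --pt "0 0 0 0 0.085"

```text
clock: 2.1
position: [471.9, 396.7, 150.8]
ee_rot: [-0.688, 0.726, -0.0, -0.001]
contact_force: [-0.4, -0.9, 0.3]
gripper_width: 84.9
```

```bash
cat >> h.py <<'E'
from scipy.spatial.transform import Rotation as Ro
def look(names,tag):
    s=arm.read_state();R=Ro.from_quat(s["ee_rot"]).as_matrix()
    print(round(s["clock"],2),s["position"].round(1),"yaw toolx",np.arctan2(R[1,0],R[0,0]).round(4),"z",R[:,2].round(3),"F",s["contact_force"].round(1),"q",s["joints"].round(2))
    for n in names:
        im,d=arm.get_image(n);cv2.imwrite(f"pics/{n}{tag}.png",im);np.savez(f"pics/{n}{tag}.npz",im=im,d=d,p=s["position"],R=R)
E
python3 - <<'E'
from h import *
look(["wrist","scene"],1)
p=arm.camera_params("wrist");print(p)
E
```

```text
2.1 [471.9 396.7 150.8] yaw toolx -1.6238 z [-0.001 -0.001 -1.   ] F [-0.4 -0.9  0.3] q [ 0.96  0.44 -0.12 -0.   -1.01 -1.01]
{'K': array([[309.70691629,   0.        , 322.15888163],
       [  0.        , 309.70691629, 199.62041509],
       [  0.        ,   0.        ,   1.        ]]), 'mount': array([[ 5.82915183e-04,  9.49299322e-01,  3.14373118e-01,
         8.04416328e+01],
       [ 9.99999816e-01, -6.05384123e-04, -2.61610739e-05,
         2.12101530e-01],
       [ 1.65481804e-04,  3.14373075e-01, -9.49299501e-01,
        -1.41616243e+02],
       [ 0.00000000e+00,  0.00000000e+00,  0.00000000e+00,
         1.00000000e+00]])}
```

View pics/wrist1.png

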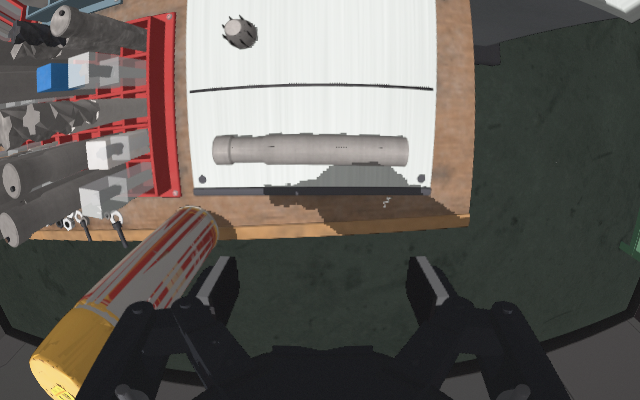

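View pics/scene1.png

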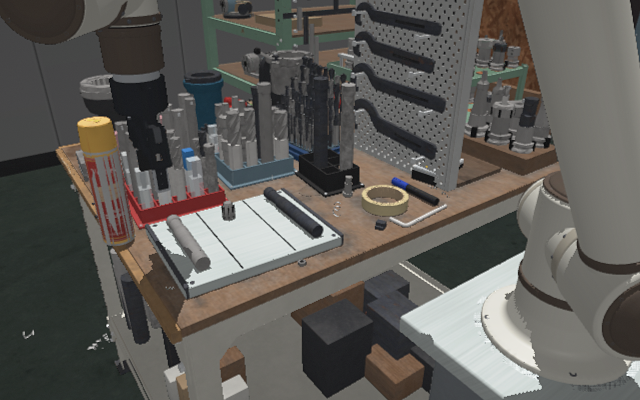

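```bash
cat >> h.py <<'E'
def wray(uv):
    p=arm.camera_params("wrist");K=p["K"];uv=np.atleast_2d(uv).astype(float)
    m=np.c_[(uv[:,0]-K[0,2])/K[0,0],(uv[:,1]-K[1,2])/K[1,1]];th=np.linalg.norm(m,axis=1)
    k=np.where(th>1e-9,np.sin(th)/np.maximum(th,1e-9),1)
    return np.c_[m[:,0]*k,-m[:,1]*k,-np.cos(th)]   # camera axes
def wworld(uv,z,f=None,pose=None):
    M=arm.camera_params("wrist")["mount"]
    P,R=pose
    d=wray(uv)@M[:3,:3].T@R.T; c=R@M[:3,3]+P
    return c+d*((z-c[2])/d[:,2])[:,None]
def wdepth(uv,dep,pose):
    M=arm.camera_params("wrist")["mount"];P,R=pose
    d=wray(uv);d=d/(-d[:,2:3])*np.asarray(dep)[:,None]
    return (d@M[:3,:3].T+M[:3,3])@R.T+P
E
python3 - <<'E'
from h import *
f=np.load("pics/wrist1.npz");im,d=f["im"],f["d"];pose=(f["p"],f["R"])
px=[(60,370),(100,330),(140,290),(160,260),(190,220),(205,235),(215,225),(225,280),(420,280),(430,300),(225,265),(235,260),(412,265)]
for u,v in px:print((u,v),d[v,u],wdepth([(u,v)],[d[v,u]],pose).round(0))
# line & bar
print("line",[wworld([(c,r)],20,pose=pose).round(1)[0,:2].tolist() for c,r in((200,92),(312,86),(425,89))])
E
```

```text
(60, 370) 96.44898 [[602. 419. 227.]]
(100, 330) 129.88011 [[596. 419. 192.]]
(140, 290) 175.20164 [[594. 422. 145.]]
(160, 260) 209.65604 [[596. 419. 108.]]
(190, 220) 278.81573 [[600. 416.  34.]]
(205, 235) 285.5411 [[588. 433.  32.]]
(215, 225) 312.73068 [[587. 434.   4.]]
(225, 280) 128.41547 [[514. 388. 182.]]
(420, 280) 126.88346 [[429. 392. 183.]]
(430, 300) 112.294106 [[429. 391. 198.]]
(225, 265) 131.97243 [[515. 383. 176.]]
(235, 260) 145.92006 [[514. 388. 163.]]
(412, 265) 140.61313 [[429. 392. 169.]]
line [[577.4, 297.9], [475.4, 303.0], [374.9, 307.3]]
```

Emit:
drive_tool --pt "0 0 0.025 0 0.085" --pt "0 0 0.025 0 0.085" --pt "0 0 0.025 0 0.085" --pt "0 0 0.025 0 0.085" --pt "0 0 0.015 0 0.085" --pt "0 0 0.01 0 0.085" --pt "0 0 0.005 0 0.085" --pt "0 0 0.005 0 0.085" --pt "0 0 0 0 0.085" --pt "0 0 0 0 0.085"

```text
clock: 3.2
position: [472.4, 397.4, 17.0]
ee_rot: [-0.688, 0.725, 0.0, 0.001]
contact_force: [0.4, -0.1, 0.1]
gripper_width: 85.0
```

```bash
python3 - <<'E'
from h import *
look(["wrist","scene","top"],2)
f=np.load("pics/wrist2.npz");im,d=f["im"],f["d"];pose=(f["p"],f["R"])
for u,v in [(225,265),(235,260),(412,265),(405,262)]:print((u,v),d[v,u],wdepth([(u,v)],[d[v,u]],pose).round(1))
im=cv2.imread("pics/scene2.png");cv2.imwrite("pics/scene2c.png",cv2.resize(im[180:310,110:350],None,fx=3,fy=3))
E
```

```text
3.2 [472.4 397.4  17. ] yaw toolx -1.6235 z [ 0.001  0.001 -1.   ] F [ 0.4 -0.1  0.1] q [ 0.96  0.59 -0.25  0.   -0.73 -1.01]
(225, 265) 132.8479 [[515.3 384.4  41.8]]
(235, 260) 145.43767 [[514.4 388.4  29.9]]
(412, 265) 139.81732 [[429.5 392.4  35.5]]
(405, 262) 154.43547 [[429.3 398.4  22.1]]
```

View pics/wrist2.png

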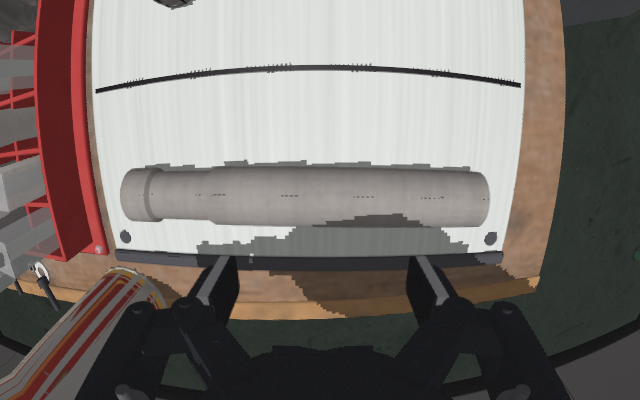

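View pics/scene2c.png

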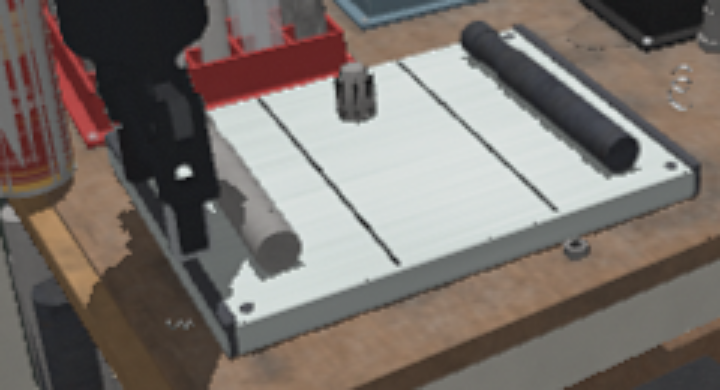

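```bash
cat >> h.py <<'E'
def wbar(im_edges,pose,zc):
    # edges: list of (col,rowfar,rownear)
    M=arm.camera_params("wrist")["mount"];P,R=pose;out=[]
    c=R@M[:3,3]+P
    for col,a,b in im_edges:
        d=wray([(col,a),(col,b)])@M[:3,:3].T@R.T
        # project into the plane across bar (drop plate-x), bisect
        ex=np.array([.99858,-.0533,0]);q=d-np.outer(d@ex,ex);q/=np.linalg.norm(q,axis=1)[:,None]
        m=q.sum(0);m/=np.linalg.norm(m)
        ang=np.arccos(np.clip(q[0]@q[1],-1,1))/2
        t=(zc-c[2])/m[2];dist=t
        y=c+m*t; xx=(c+d.mean(0)*((zc-c[2])/d.mean(0)[2]))
        ey=np.array([.0533,.99858,0])
        out.append((round(xx@ex,1),round(y@ey,2),"diam",round(2*dist*np.sin(ang),1)))
    return out
def wl(uv,pose):
    P=wworld(uv,20,pose=pose)
    return [(round(p@[.99858,-.0533,0],1),round(p@[.0533,.99858,0],2)) for p in P]
E
python3 - <<'E'
from h import *
f=np.load("pics/wrist2.npz");im,d=f["im"],f["d"];pose=(f["p"],f["R"])
g=im.mean(2)
for c in (180,250,300,400,440,475):print(c,g[155:235,c].astype(int)[::2])
L=[]
for c in range(110,520,20):
    r=np.arange(55,105);w=np.clip(150-g[55:105,c],0,None);L.append((c,(w*r).sum()/w.sum()))
print(wl(L,pose))
E
```

```text
180 [219 219 220 220 221 222 112 111  88  92 106 117 125 132 139 142 146 151
 152 154 158 158 157 157 156 153 153 152 148 143 136 127 186 223 224 223
 224 224 224 224]
250 [225 225 226 226 226 108  83 100 108 118 124 130 137 144 147 149 151 156
 157 158 158 160 158 160 159 160 158 159 156 154 152 150 146 138 130 173
 220 220 220 219]
300 [224 224 222 138 114 112  84  94 104 113 121 125 131 136 137 142 147 150
 152 154 153 154 154 155 157 156 156 154 152 149 147 144 140 138 129 117
 112 112 114 111]
400 [221 222 223 223 223 113 111  81  92 106 112 123 127 128 134 139 142 143
 147 151 152 152 155 155 157 157 154 155 157 112  77  78  76  75  72  73
  90 113 114 114]
440 [220 221 221 221 220 221 185 108  83  97 108 115 121 125 132 133 137 142
 146 149 151 132 156 157 159 162 158 157 155 154 154 150 147 144 136 126
 109 109 110 110]
475 [215 216 217 217 218 219 220 220 185  84  99 107 118 123 124 131 136 140
 142 143 143 146 148 150 154 157 157 154 151 150 149 142 142 138 132 122
 216 221 219 219]
[(np.float64(560.2), np.float64(326.55)), (np.float64(546.6), np.float64(326.61)), (np.float64(534.1), np.float64(326.61)), (np.float64(522.6), np.float64(326.61)), (np.float64(511.8), np.float64(326.47)), (np.float64(501.6), np.float64(326.51)), (np.float64(491.9), np.float64(326.5)), (np.float64(482.5), np.float64(326.47)), (np.float64(473.4), np.float64(326.44)), (np.float64(464.5), np.float64(326.43)), (np.float64(455.8), np.float64(326.42)), (np.float64(447.0), np.float64(326.42)), (np.float64(438.3), np.float64(326.45)), (np.float64(429.4), np.float64(326.27)), (np.float64(420.4), np.float64(326.35)), (np.float64(411.1), np.float64(326.46)), (np.float64(401.5), np.float64(326.38)), (np.float64(391.4), np.float64(326.46)), (np.float64(380.8), np.float64(326.33)), (np.float64(369.5), np.float64(326.34)), (np.float64(357.2), np.float64(326.22))]
```

```bash
python3 - <<'E'
from h import *
f=np.load("pics/wrist2.npz");pose=(f["p"],f["R"])
for r in wbar([(250,166.2,224.5),(300,166.5,226.5),(440,170.5,226.5),(475,171.8,226)],pose,33):print(r)
E
```

```text
(np.float64(481.7), np.float64(381.2), 'diam', np.float64(25.2))
(np.float64(459.9), np.float64(381.72), 'diam', np.float64(25.5))
(np.float64(397.4), np.float64(382.49), 'diam', np.float64(25.1))
(np.float64(379.1), np.float64(382.64), 'diam', np.float64(25.2))
```

Emit:
drive_tool --pt "0.004 0 0.002 0 0.085" --pt "0.004 0 0 0 0.085" --pt "0.003 0 0 0 0.085" --pt "0.002 0 0 0 0.085" --pt "0.001 0 0 0 0.085" --pt "0.001 0 0 0 0.085" --pt "0.001 0 0 0 0.085" --pt "0.001 0 0 0 0.085" --pt "0.002 0 0 0 0.085" --pt "0.002 0 0 0 0.085" --pt "0.002 0 0 0 0.085" --pt "0.002 0 0 0 0.085" --pt "0.002 0 0 0 0.085" --pt "0.002 0 0 0 0.085" --pt "0.002 0 0 0 0.085" --pt "0.002 0 0 0 0.085" --pt "0.002 0 0 0 0.085" --pt "0.002 0 0 0 0.085" --pt "0.001 0 0 0 0.085" --pt "0.001 0 0 0 0.085"

```text
clock: 5.35
position: [470.0, 357.9, 14.3]
ee_rot: [-0.688, 0.726, 0.0, 0.0]
contact_force: [-0.4, 1.3, 0.0]
gripper_width: 85.2
```

```bash
python3 - <<'E'
from h import *
look(["wrist"],3)
E
```

```text
5.35 [470.  357.9  14.3] yaw toolx -1.624 z [-0.  0. -1.] F [-0.4  1.3  0. ] q [ 0.92  0.56 -0.32 -0.   -0.69 -0.98]
```

View pics/wrist3.png

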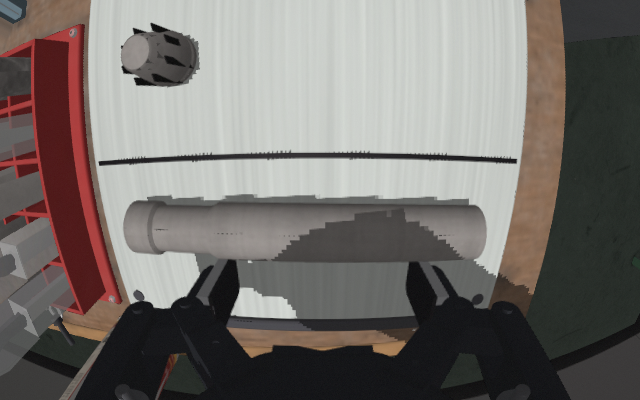

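```bash
cat > an.py <<'E'
from h import *
import sys
def an(tag,l0,l1,b0,b1,zc,cols,dark=False):
    f=np.load(f"pics/wrist{tag}.npz");im,d=f["im"],f["d"];pose=(f["p"],f["R"]);g=im.mean(2)
    if l1>l0:
        L=[]
        for c in range(150,500,50):
            r=np.arange(l0,l1);w=np.clip(110-g[l0:l1,c],0,None)
            if w.sum()>0:L.append((c,(w*r).sum()/w.sum()))
        print("line",wl(L,pose))
    # bar edges from depth: bar pixels have z>24mm
    E=[]
    for c in cols:
        rr=np.arange(b0,b1);uv=np.c_[np.full(len(rr),c),rr]
        W=wdepth(uv,d[b0:b1,c],pose);ok=(W[:,2]>29)&(W[:,2]<50)
        i=rr[ok];E.append((c,i.min()-.5,i.max()+.5))
    print(E)
    for r in wbar(E,pose,zc):print(r)
E
python3 - <<'E'
from an import *
an(2,55,105,140,240,33,(250,300,340,380,440,475))
an(3,140,175,180,275,33,(250,300,340,380,440,475))
E
```

```text
line [(np.float64(534.1), np.float64(326.56)), (np.float64(506.6), np.float64(326.42)), (np.float64(482.5), np.float64(326.44)), (np.float64(460.2), np.float64(326.35)), (np.float64(438.3), np.float64(326.45)), (np.float64(415.8), np.float64(326.37)), (np.float64(391.4), np.float64(326.46))]
[(250, np.float64(166.5), np.float64(224.5)), (300, np.float64(166.5), np.float64(226.5)), (340, np.float64(166.5), np.float64(226.5)), (380, np.float64(167.5), np.float64(227.5)), (440, np.float64(169.5), np.float64(227.5)), (475, np.float64(171.5), np.float64(226.5))]
(np.float64(481.7), np.float64(381.27), 'diam', np.float64(25.1))
(np.float64(459.9), np.float64(381.72), 'diam', np.float64(25.5))
(np.float64(442.8), np.float64(381.69), 'diam', np.float64(25.5))
(np.float64(425.4), np.float64(382.1), 'diam', np.float64(25.8))
(np.float64(397.4), np.float64(382.49), 'diam', np.float64(26.0))
(np.float64(379.1), np.float64(382.69), 'diam', np.float64(25.5))
line [(np.float64(535.5), np.float64(326.22)), (np.float64(507.4), np.float64(326.19)), (np.float64(482.7), np.float64(326.12)), (np.float64(460.0), np.float64(325.99)), (np.float64(437.7), np.float64(326.05)), (np.float64(414.8), np.float64(326.01)), (np.float64(389.9), np.float64(326.07))]
[(250, np.float64(202.5), np.float64(260.5)), (300, np.float64(203.5), np.float64(261.5)), (340, np.float64(203.5), np.float64(262.5)), (380, np.float64(203.5), np.float64(261.5)), (440, np.float64(204.5), np.float64(274.5)), (475, np.float64(205.5), np.float64(258.5))]
(np.float64(482.1), np.float64(357.6), 'diam', np.float64(25.7))
(np.float64(459.8), np.float64(357.81), 'diam', np.float64(25.3))
(np.float64(442.3), np.float64(358.03), 'diam', np.float64(25.7))
(np.float64(424.5), np.float64(357.94), 'diam', np.float64(25.5))
(np.float64(395.3), np.float64(362.11), 'diam', np.float64(32.4))
(np.float64(377.2), np.float64(358.87), 'diam', np.float64(25.2))
```

```bash
python3 - <<'E'
from h import *
im=cv2.imread("pics/wrist3.png");cv2.imwrite("pics/w3c.png",np.vstack([cv2.resize(im[240:310,190:300],None,fx=5,fy=4),cv2.resize(im[240:310,350:460],None,fx=5,fy=4)]))
f=np.load("pics/wrist3.npz");d=f["d"];pose=(f["p"],f["R"])
for c in (215,225,235,410,418,430):
    W=wdepth([(c,r) for r in range(250,290,3)],d[250:290:3,c],pose);print(c,[(int(w@[.99858,-.0533,0]),round(w@[.0533,.99858,0],1),int(w[2])) for w in W])
E
```

```text
215 [(496, np.float64(362.4), 42), (495, np.float64(362.9), 44), (497, np.float64(366.5), 40), (506, np.float64(380.4), 18), (506, np.float64(381.9), 19), (498, np.float64(371.5), 39), (497, np.float64(371.9), 41), (496, np.float64(371.6), 44), (496, np.float64(372.2), 46), (495, np.float64(371.8), 49), (494, np.float64(371.4), 52), (493, np.float64(371.6), 54), (493, np.float64(371.7), 56), (492, np.float64(372.4), 57)]
225 [(490, np.float64(361.4), 44), (491, np.float64(363.1), 43), (492, np.float64(365.3), 42), (494, np.float64(369.8), 37), (494, np.float64(371.1), 37), (493, np.float64(371.6), 39), (493, np.float64(372.4), 40), (492, np.float64(371.9), 43), (492, np.float64(373.7), 43), (492, np.float64(374.7), 44), (492, np.float64(375.3), 46), (492, np.float64(375.9), 47), (492, np.float64(377.7), 47), (492, np.float64(379.2), 47)]
235 [(486, np.float64(361.3), 44), (486, np.float64(362.6), 44), (487, np.float64(365.1), 42), (488, np.float64(368.8), 38), (492, np.float64(375.8), 29), (492, np.float64(377.9), 28), (492, np.float64(379.0), 29), (492, np.float64(380.7), 29), (492,
[... 749 characters left out ...]
 36), (406, np.float64(372.6), 37), (407, np.float64(371.4), 42), (407, np.float64(372.9), 42), (407, np.float64(374.2), 42), (408, np.float64(374.6), 44), (407, np.float64(377.1), 43), (407, np.float64(377.6), 44), (407, np.float64(378.2), 46), (407, np.float64(380.2), 45)]
430 [(404, np.float64(361.2), 44), (403, np.float64(363.4), 43), (403, np.float64(364.9), 43), (402, np.float64(367.0), 42), (392, np.float64(382.6), 18), (401, np.float64(371.7), 39), (401, np.float64(372.0), 41), (402, np.float64(372.0), 44), (404, np.float64(371.2), 47), (404, np.float64(371.3), 50), (405, np.float64(372.0), 51), (405, np.float64(372.2), 53), (406, np.float64(371.8), 56), (407, np.float64(371.7), 58)]
```

View pics/w3c.png

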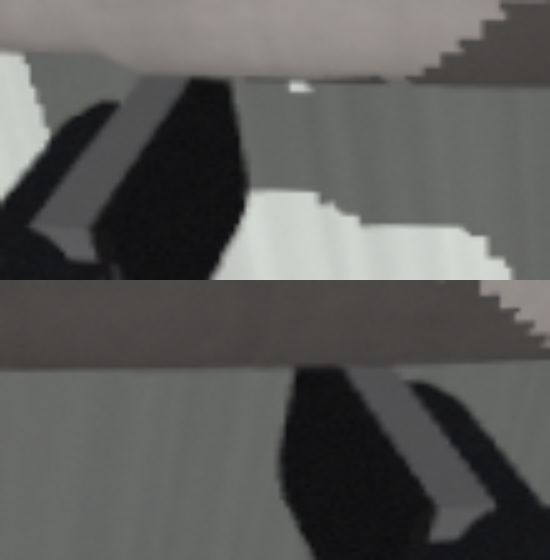

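```bash
cat >> an.py <<'E'
from scipy.optimize import least_squares
def cyl(tag,r,zc,vlo,vhi,ulo=None,uhi=None):
    f=np.load(f"pics/wrist{tag}.npz");d=f["d"];pose=(f["p"],f["R"])
    rr,cc=np.mgrid[100:275:2,100:520:2];rr=rr.ravel();cc=cc.ravel()
    W=wdepth(np.c_[cc,rr],d[rr,cc],pose)
    u=W@[.99858,-.0533,0];v=W@[.0533,.99858,0];z=W[:,2]
    k=(z>36)&(z<50)&(v>vlo)&(v<vhi)
    print("u range",u[k].min().round(1),u[k].max().round(1))
    if ulo: k&=(u>ulo)&(u<uhi)
    u,v,z=u[k],v[k],z[k];um=u.mean()
    F=lambda p:np.hypot(v-p[0]-p[1]*(u-um),z-p[2]-p[4]*(u-um))-p[3]
    s=least_squares(F,[v.mean(),0,zc,r,0],loss="soft_l1")
    print("um",um.round(1),"v0",s.x[0].round(2),"slope",s.x[1].round(4),"zc",s.x[2].round(2),"r",s.x[3].round(2),"tilt",s.x[4].round(4),len(u),"res",np.std(s.fun).round(2))
    return s.x,um
E
python3 - <<'E'
from an import *
cyl(2,13,33,366,398,380,490)
cyl(3,13,33,342,371,380,490)
E
```

```text
u range 377.9 543.0
um 437.5 v0 382.21 slope -0.0127 zc 32.11 r 12.85 tilt -0.0001 3533 res 0.52
u range 377.4 542.4
um 437.2 v0 358.28 slope -0.0135 zc 32.02 r 12.9 tilt 0.0003 3264 res 0.52
```

Emit:
drive_tool --pt "-0.004 0 0 0 0.085" --pt "-0.004 0.005 0 0 0.085" --pt "0 0.005 0 0 0.085" --pt "0 0.005 0 0 0.085" --pt "0 0 0 0 0.085" --pt "0.003 0 0 0 0.085" --pt "0.005 0 0 0 0.085" --pt "0.005 0 0 0 0.085" --pt "0.004 0 0 0 0.085" --pt "0 0 0 0 0.085" --pt "0 0 0 0 0.085" --pt "0 0 0 0 0.085" --pt "0 0 0 0 0.085" --pt "0 0 0 0 0.085"

```text
clock: 6.8
position: [454.6, 349.9, 14.2]
ee_rot: [-0.688, 0.726, -0.0, -0.0]
contact_force: [-0.3, -0.1, 0.2]
gripper_width: 84.8
```

```bash
python3 - <<'E'
from an import *
look(["wrist"],4)
an(4,0,0,180,275,33,[])
cyl(4,13,33,328,366,395,490)
p=arm.read_state()["position"];print("tcp v",p@[.0533,.99858,0])
E
```

```text
6.8 [454.6 349.9  14.2] yaw toolx -1.6238 z [-0. -0. -1.] F [-0.3 -0.1  0.2] q [ 0.94  0.54 -0.37  0.   -0.66 -0.99]
[]
u range 377.7 541.9
um 442.3 v0 344.29 slope -0.0037 zc 31.46 r 13.48 tilt 0.0027 3059 res 1.27
tcp v 373.6003221232622
```

View pics/wrist4.png

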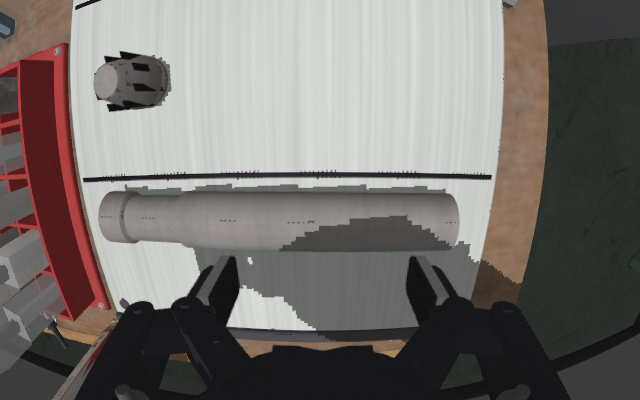

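```bash
python3 - <<'E'
from an import *
cyl(4,13,33,328,357,395,490)
an(4,165,190,184,258,33,(230,260,300,340,380,420))
E
```

```text
u range 377.7 541.9
um 441.6 v0 344.03 slope -0.0086 zc 32.17 r 12.8 tilt 0.0008 3004 res 0.54
line [(np.float64(521.8), np.float64(326.01)), (np.float64(493.3), np.float64(326.48)), (np.float64(468.2), np.float64(326.42)), (np.float64(445.1), np.float64(326.35)), (np.float64(422.5), np.float64(326.35)), (np.float64(399.2), np.float64(326.23)), (np.float64(374.0), np.float64(325.95))]
[(230, np.float64(191.5), np.float64(257.5)), (260, np.float64(191.5), np.float64(249.5)), (300, np.float64(191.5), np.float64(251.5)), (340, np.float64(192.5), np.float64(251.5)), (380, np.float64(192.5), np.float64(251.5)), (420, np.float64(192.5), np.float64(257.5))]
(np.float64(476.1), np.float64(345.52), 'diam', np.float64(29.3))
(np.float64(462.1), np.float64(343.43), 'diam', np.float64(25.2))
(np.float64(444.6), np.float64(343.76), 'diam', np.float64(25.7))
(np.float64(427.4), np.float64(343.97), 'diam', np.float64(25.3))
(np.float64(409.9), np.float64(344.07), 'diam', np.float64(25.6))
(np.float64(391.3), np.float64(345.73), 'diam', np.float64(29.0))
```

Emit:
drive_tool --pt "-0.003 0 0 -1.7 0.085" --pt "0 0 0 0 0.085" --pt "0 0 0 0 0.085" --pt "0.005 0 0 0 0.085" --pt "0.0055 0 0 0 0.085" --pt "0 0 0 0 0.085" --pt "-0.003 0 0 0 0.085" --pt "0 0 0 0 0.085" --pt "0 0 0 0 0.085"

```text
clock: 7.75
position: [454.5, 345.4, 14.2]
ee_rot: [-0.699, 0.715, -0.0, -0.0]
contact_force: [-0.7, -0.5, 0.9]
gripper_width: 85.3
```

```bash
python3 - <<'E'
from an import *
look(["wrist"],5)
p=arm.read_state()["position"];print("tcp v",p@[.0533,.99858,0])
cyl(5,13,33,318,350,395,490)
E
```

```text
7.75 [454.5 345.4  14.2] yaw toolx -1.5941 z [-0. -0. -1.] F [-0.7 -0.5  0.9] q [ 0.93  0.54 -0.37  0.   -0.66 -0.96]
tcp v 369.08908000969814
u range 377.2 541.8
um 442.0 v0 332.94 slope -0.003 zc 32.02 r 12.89 tilt 0.0002 3188 res 0.53
```

View pics/wrist5.png

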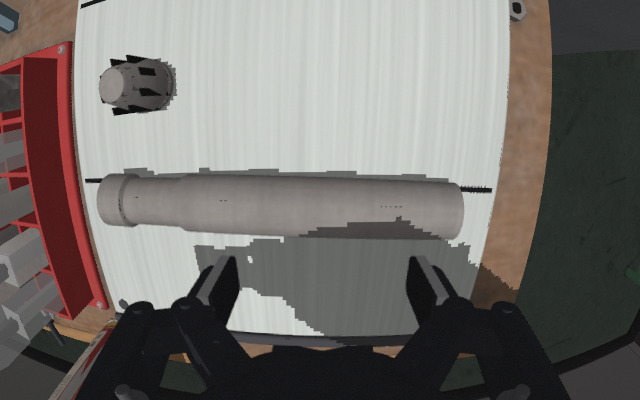

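Emit:
drive_tool --pt "0 0 0 1.6 0.085" --pt "0.003 -0.005 0 0 0.085" --pt "0.003 -0.005 0 0 0.085" --pt "0.003 -0.005 0 0 0.085" --pt "0.001 -0.005 0 0 0.085" --pt "0.001 0 0 0 0.085" --pt "0.001 0 0 0 0.085" --pt "0.001 0 0 0 0.085" --pt "0.001 0 0 0 0.085" --pt "0.001 0 0 0 0.085" --pt "0.0005 0 0 0 0.085" --pt "0.0005 0 0 0 0.085" --pt "0 0 0 0 0.085" --pt "0 0 0 0 0.085"

```text
clock: 9.2
position: [473.6, 328.2, 14.2]
ee_rot: [-0.689, 0.725, -0.0, -0.0]
contact_force: [0.2, 0.7, -0.3]
gripper_width: 85.1
```

```bash
python3 - <<'E'
from an import *
look(["wrist"],6)
p=arm.read_state()["position"];print("tcp v",p@[.0533,.99858,0])
cyl(6,13,33,312,339,400,490)
E
```

```text
9.2 [473.6 328.2  14.2] yaw toolx -1.6222 z [-0. -0. -1.] F [ 0.2  0.7 -0.3] q [ 0.89  0.55 -0.36  0.   -0.67 -0.94]
tcp v 352.9427729883459
u range 377.2 542.8
um 446.2 v0 329.02 slope -0.0038 zc 32.01 r 12.91 tilt 0.0009 2727 res 0.54
```

View pics/wrist6.png

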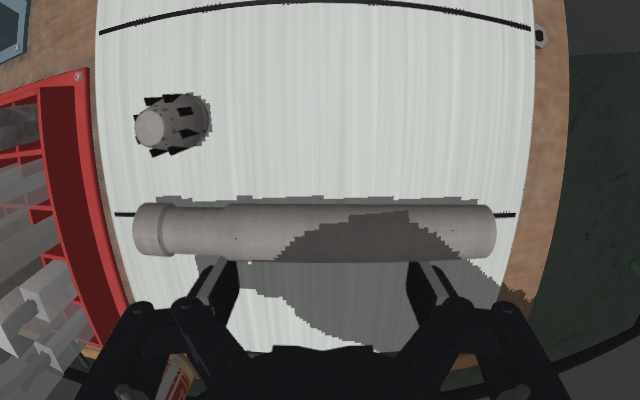

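```bash
python3 - <<'E'
from an import *
f=np.load("pics/wrist6.npz");im,d=f["im"],f["d"];pose=(f["p"],f["R"]);g=im.mean(2)
for c in (120,125,130,503,507,511):
    r=np.arange(205,225);w=np.clip(120-g[205:225,c],0,None);rc=(w*r).sum()/w.sum()
    W=wdepth([(c,rc)],[d[int(round(rc)),c]],pose)[0]
    print(c,rc.round(1),wl([(c,rc)],pose),W@[.99858,-.0533,0],W@[.0533,.99858,0],W[2])
E
```

```text
120 214.1 [(np.float64(566.8), np.float64(326.21))] 568.4688228831868 327.0008488514024 18.00825750573219
125 214.3 [(np.float64(563.2), np.float64(326.23))] 563.7132618219994 326.5112451639185 19.29827938322206
130 214.3 [(np.float64(559.5), np.float64(326.19))] 559.8847499317341 326.3623699531609 19.56131080636537
503 214.6 [(np.float64(358.9), np.float64(325.68))] 358.0830440088227 326.1192898337015 18.875113368836725
507 214.6 [(np.float64(356.1), np.float64(325.76))] 355.376026070054 326.1657767053443 18.96715485420126
511 214.5 [(np.float64(353.4), np.float64(325.72))] 353.03063370054247 325.8922179742225 19.56193731857062
```

Emit:
drive_tool --pt "0.0005 0 0 0 0.085" --pt "0.0005 0 0 0 0.085" --pt "0.0005 0 0 0 0.085" --pt "0.0005 0 0 0 0.085" --pt "0.0005 0 0 0 0.085" --pt "0 0 0 0 0.085" --pt "0 0 0 0 0.085" --pt "-0.003 0 0 0 0.085" --pt "-0.005 0 0 0 0.085" --pt "-0.005 0 0 0 0.085" --pt "0 0 0 0 0.085"

```text
clock: 10.35
position: [474.4, 339.7, 14.3]
ee_rot: [-0.689, 0.725, -0.0, 0.0]
contact_force: [-0.6, -0.5, -0.7]
gripper_width: 85.0
```

```bash
python3 - <<'E'
from an import *
look(["wrist"],7)
p=arm.read_state()["position"];print("tcp v",p@[.0533,.99858,0])
cyl(7,13,33,310,343,380,490)
f=np.load("pics/wrist7.npz");im,d=f["im"],f["d"];pose=(f["p"],f["R"]);g=im.mean(2)
E
```

```text
10.35 [474.4 339.7  14.3] yaw toolx -1.6213 z [ 0.  0. -1.] F [-0.6 -0.5 -0.7] q [ 0.9   0.55 -0.34  0.   -0.68 -0.95]
tcp v 364.096967721887
u range 377.1 541.9
um 438.3 v0 326.5 slope -0.004 zc 32.05 r 12.87 tilt -0.0003 3546 res 0.52
```

View pics/wrist7.png

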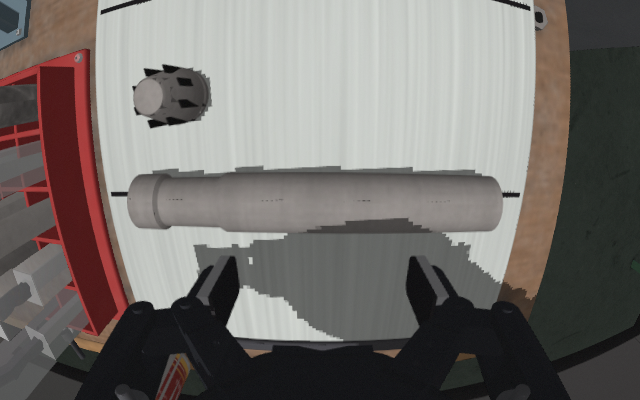

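Emit:
drive_tool --pt "0 0 -0.015 0 0.085" --pt "0 0 -0.03 0 0.085" --pt "0 0 -0.03 0 0.085" --pt "0 0 -0.03 0 0.085" --pt "0.0285 0.002 0 0 0.085" --pt "0.0285 0.002 0 0 0.085" --pt "0.0285 0.002 0 0 0.085" --pt "0.0285 0.002 0 0 0.085" --pt "0.0285 0.002 0 0 0.085" --pt "0.0285 0.002 0 0 0.085" --pt "0.0285 0.002 0 0 0.085" --pt "0.0285 0.002 0 0 0.085" --pt "0 0 0 -8.5 0.085" --pt "0 0 0 -8.5 0.085" --pt "0 0 0 -8.5 0.085" --pt "0 0 0 -8.5 0.085" --pt "0 0 0 -8.5 0.085" --pt "0 0 0 -8.5 0.085" --pt "0 0 0 -8.5 0.085" --pt "0 0 0 -8.5 0.085"

```text
clock: 12.4
position: [446.3, 111.8, 119.3]
ee_rot: [0.977, -0.213, -0.0, 0.0]
contact_force: [0.0, 0.4, 0.4]
gripper_width: 84.8
```

Emit:
drive_tool --pt "0 0 0 -8.5 0.085" --pt "0 0 0 -8.5 0.085" --pt "0 0 0 -8.5 0.085" --pt "0 0 0 -8.5 0.085" --pt "0 0 0 -8.5 0.085" --pt "0 0 0 -8.5 0.085" --pt "0 0 0 -8.5 0.085" --pt "0 0 0 -8.5 0.085" --pt "0 0 0 -8.5 0.085" --pt "0 0 0 -8.5 0.085" --pt "0 0 0 -8.5 0.085" --pt "0 0 0 -8.5 0.085" --pt "0 0 0 -8.5 0.085" --pt "0 0 0 -1.5 0.085" --pt "0 0 0 0 0.085"

```text
clock: 13.9
position: [446.4, 111.9, 119.3]
ee_rot: [0.726, 0.688, -0.0, -0.0]
contact_force: [-0.7, -0.7, -1.0]
gripper_width: 84.7
```

```bash
python3 - <<'E'
from an import *
look(["wrist","scene","top"],8)
E
```

```text
13.9 [446.4 111.9 119.3] yaw toolx 1.5171 z [-0. -0. -1.] F [-0.7 -0.7 -1. ] q [ 0.6   0.23 -0.54 -0.   -0.8   2.49]
```

View pics/wrist8.png

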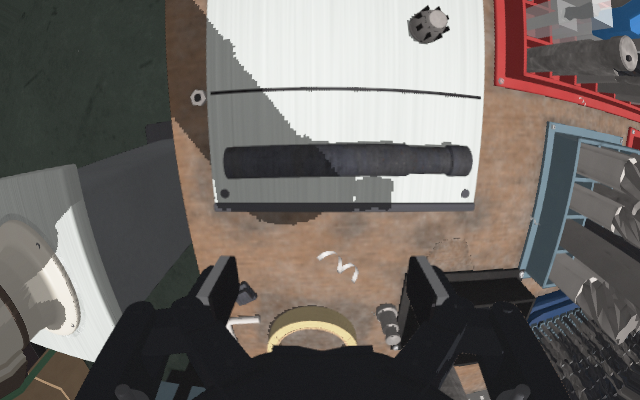

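View pics/scene8.png

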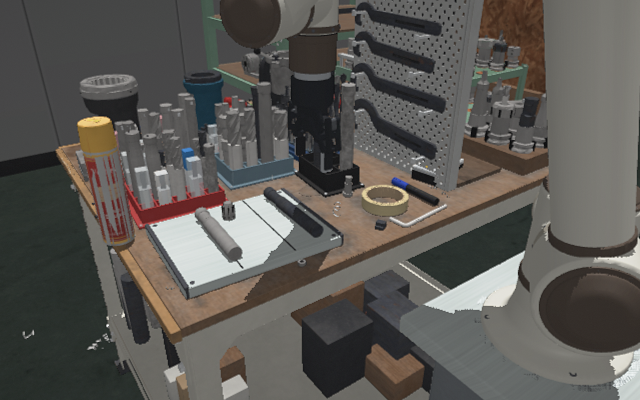

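```bash
cat >> an.py <<'E'
def lined(tag,l0,l1,cols,th=110):
    f=np.load(f"pics/wrist{tag}.npz");im,d=f["im"],f["d"];pose=(f["p"],f["R"]);g=im.mean(2)
    for c in cols:
        r=np.arange(l0,l1);w=np.clip(th-g[l0:l1,c],0,None)
        if w.sum()==0: continue
        rc=(w*r).sum()/w.sum()
        W=wdepth([(c,rc)],[d[int(round(rc)),c]],pose)[0]
        print("L",c,rc.round(1),wl([(c,rc)],pose)[0],"depth u,v,z",(W@[.99858,-.0533,0]).round(1),(W@[.0533,.99858,0]).round(2),W[2].round(1))
E
python3 - <<'E'
from an import *
f=np.load("pics/wrist8.npz");im,d=f["im"],f["d"];pose=(f["p"],f["R"])
for u,v in [(408,275),(402,300),(450,270),(500,270),(485,250),(388,310),(388,340),(420,270)]:print((u,v),wdepth([(u,v)],[d[v,u]],pose).round(0))
cyl(8,12.5,32.5,155,195)
lined(8,85,102,(330,360,400,440,470),130)
E
```

```text
(408, 275) [[488. 110. 135.]]
(402, 300) [[523.  -6.   6.]]
(450, 270) [[576.  21.  -1.]]
(500, 270) [[637.  16.   4.]]
(485, 250) [[615.  41.  -1.]]
(388, 310) [[509. -16.   7.]]
(388, 340) [[503. -25.  44.]]
(420, 270) [[489. 121. 149.]]
u range 366.3 556.2
um 456.4 v0 172.36 slope 0.015 zc 31.38 r 12.3 tilt -0.0058 1794 res 0.79
L 330 88.3 (np.float64(445.7), np.float64(226.16)) depth u,v,z 445.7 226.14 20.5
L 360 89.0 (np.float64(468.7), np.float64(226.07)) depth u,v,z 468.7 226.08 19.8
L 400 90.1 (np.float64(500.2), np.float64(226.54)) depth u,v,z 500.4 226.56 19.5
L 440 93.1 (np.float64(533.9), np.float64(226.59)) depth u,v,z 534.1 226.61 19.6
L 470 96.5 (np.float64(561.5), np.float64(226.36)) depth u,v,z 561.4 226.35 20.3
```

Emit:
drive_tool --pt "0 0 0.025 0 0.085" --pt "0 0 0.025 0 0.085" --pt "0 0 0.025 0 0.085" --pt "0 0 0.015 0 0.085" --pt "0 0 0.01 0 0.085" --pt "0 0 0.0045 0 0.085" --pt "0 0 0 1.7 0.085" --pt "0.002 0 0 0 0.085" --pt "0 0 0 0 0.085" --pt "0.006 0 0 0 0.085" --pt "0.006 0 0 0 0.085" --pt "0.006 0 0 0 0.085" --pt "0 0 0 0 0.085" --pt "-0.003 0 0 0 0.085" --pt "0 0 0 0 0.085" --pt "0 0 0 0 0.085"

```text
clock: 15.65
position: [447.9, 128.7, 14.8]
ee_rot: [0.735, 0.678, -0.0, -0.0]
contact_force: [1.0, 0.3, 0.5]
gripper_width: 85.0
```

```bash
python3 - <<'E'
from an import *
look(["wrist"],9)
p=arm.read_state()["position"];print("tcp v",p@[.0533,.99858,0])
cyl(9,12.5,32.5,170,205)
E
```

```text
15.65 [447.9 128.7  14.8] yaw toolx 1.4894 z [-0. -0. -1.] F [1.  0.3 0.5] q [ 0.63  0.41 -0.63 -0.   -0.52  2.43]
tcp v 152.40289513685627
u range 365.0 535.2
um 445.4 v0 191.1 slope 0.0132 zc 31.54 r 12.25 tilt -0.0067 4581 res 0.68
```

View pics/wrist9.png

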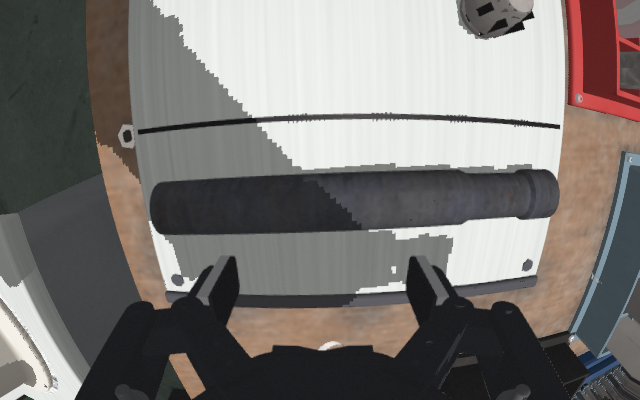

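```bash
python3 - <<'E'
from an import *
cyl(8,12.5,32.5,155,195,368,480)
cyl(9,12.5,32.5,170,206,368,480)
lined(9,100,140,(300,350,400,450,500,540),110)
E
```

```text
u range 366.3 556.2
um 424.8 v0 171.87 slope 0.0152 zc 31.43 r 12.47 tilt 0.0002 1149 res 0.59
u range 365.0 535.2
um 427.1 v0 190.85 slope 0.0134 zc 31.6 r 12.35 tilt 0.0006 3386 res 0.53
L 300 117.2 (np.float64(432.6), np.float64(226.44)) depth u,v,z 432.6 226.42 19.6
L 350 116.2 (np.float64(454.4), np.float64(226.33)) depth u,v,z 454.5 226.28 19.0
L 400 116.4 (np.float64(476.9), np.float64(226.31)) depth u,v,z 477.3 226.24 18.6
L 450 117.7 (np.float64(501.2), np.float64(226.46)) depth u,v,z 501.8 226.39 18.7
L 500 120.7 (np.float64(529.2), np.float64(226.56)) depth u,v,z 530.1 226.49 18.7
L 540 124.4 (np.float64(556.1), np.float64(226.54)) depth u,v,z 556.0 226.54 20.1
```

Emit:
drive_tool --pt "0.001 -0.011 0 0 0.085" --pt "0.001 -0.011 0 0 0.085" --pt "0 0 0 0 0.085" --pt "0 0 0 0 0.085" --pt "0.007 0 0 0 0.085" --pt "0.006 0 0 0 0.085" --pt "-0.004 0 0 0 0.085" --pt "0 0 0 0 0.085" --pt "0 0 0 0 0.085" --pt "0 0 0 0 0.085"

```text
clock: 16.7
position: [427.0, 141.5, 14.8]
ee_rot: [0.735, 0.678, 0.0, -0.0]
contact_force: [0.8, 0.8, 0.3]
gripper_width: 84.8
```

```bash
python3 - <<'E'
from an import *
look(["wrist"],10)
p=arm.read_state()["position"];print("tcp v",p@[.0533,.99858,0])
cyl(10,12.5,32.5,180,216,368,480)
E
```

```text
16.7 [427.  141.5  14.8] yaw toolx 1.4894 z [ 0.  0. -1.] F [0.8 0.8 0.3] q [ 0.68  0.39 -0.67 -0.   -0.5   2.38]
tcp v 164.10753905433393
u range 365.7 512.7
um 423.7 v0 202.79 slope 0.005 zc 31.57 r 12.37 tilt 0.0002 3447 res 0.52
```

View pics/wrist10.png

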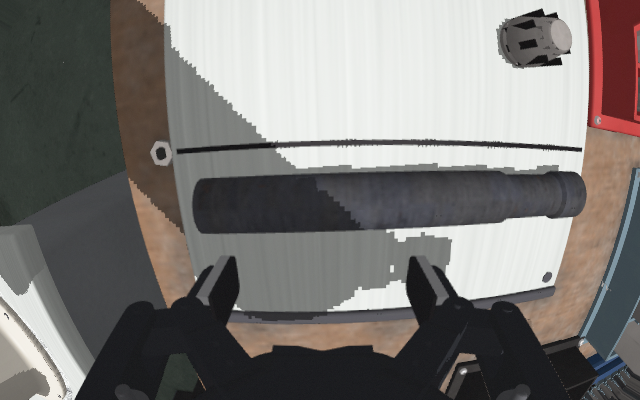

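Emit:
drive_tool --pt "0 0 0 -1.7 0.085" --pt "0.003 0.009 0 0 0.085" --pt "0.003 0.009 0 0 0.085" --pt "0.003 0.009 0 0 0.085" --pt "0.002 0.008 0 0 0.085" --pt "0.001 0 0 0 0.085" --pt "0.001 0 0 0 0.085" --pt "0.001 0 0 0 0.085" --pt "0.001 0 0 0 0.085" --pt "0.0015 0 0 0 0.085" --pt "0.0015 0 0 0 0.085" --pt "0.002 0 0 0 0.085" --pt "0.002 0 0 0 0.085" --pt "0.002 0 0 0 0.085" --pt "0.002 0 0 0 0.085" --pt "0.002 0 0 0 0.085" --pt "0.0015 0 0 0 0.085" --pt "0.001 0 0 0 0.085" --pt "0.001 0 0 0 0.085" --pt "0.0005 0 0 0 0.085"

```text
clock: 18.75
position: [463.5, 171.9, 14.8]
ee_rot: [0.725, 0.689, 0.0, -0.0]
contact_force: [-0.3, -1.3, 0.5]
gripper_width: 85.2
```

```bash
python3 - <<'E'
from an import *
look(["wrist"],11)
p=arm.read_state()["position"];print("tcp v",p@[.0533,.99858,0])
cyl(11,12.5,32.5,198,231,375,495)
E
```

```text
18.75 [463.5 171.9  14.8] yaw toolx 1.5194 z [ 0.  0. -1.] F [-0.3 -1.3  0.5] q [ 0.68  0.45 -0.56 -0.   -0.56  2.41]
tcp v 196.3941142421195
u range 365.6 550.9
um 436.7 v0 219.92 slope 0.0097 zc 30.99 r 12.95 tilt -0.0015 3062 res 0.94
```

View pics/wrist11.png

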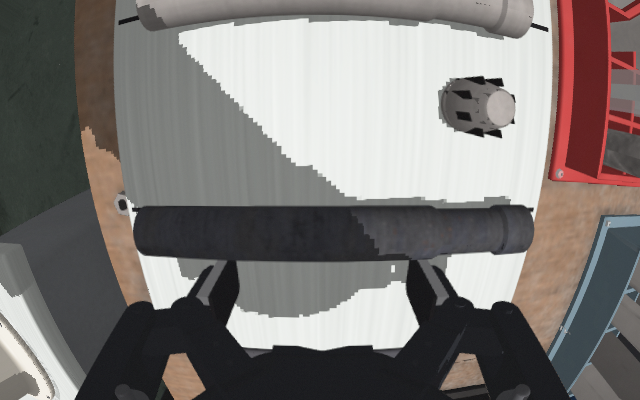

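Emit:
drive_tool --pt "0.001 0 0 0 0.085" --pt "0.001 0 0 0 0.085" --pt "0.001 0 0 0 0.085" --pt "0.001 0 0 0 0.085" --pt "0.0005 0 0 0 0.085" --pt "0.0005 0 0 0 0.085" --pt "0.0005 0 0 0 0.085" --pt "0 0 0 0 0.085" --pt "0 0 0 0 0.085" --pt "-0.003 0 0 0 0.085" --pt "-0.006 0 0 0 0.085" --pt "-0.006 0 0 0 0.085" --pt "0 0 0 0 0.085"

```text
clock: 20.1
position: [462.7, 161.3, 14.7]
ee_rot: [0.725, 0.688, -0.0, -0.0]
contact_force: [0.1, 0.4, 0.6]
gripper_width: 84.8
```

```bash
python3 - <<'E'
from an import *
look(["wrist"],12)
p=arm.read_state()["position"];print("tcp v",p@[.0533,.99858,0])
cyl(12,12.5,32.5,208,241,375,495)
E
```

```text
20.1 [462.7 161.3  14.7] yaw toolx 1.5182 z [-0.001 -0.    -1.   ] F [0.1 0.4 0.6] q [ 0.67  0.44 -0.58 -0.   -0.55  2.42]
tcp v 186.15298324905297
u range 366.0 547.1
um 438.0 v0 225.79 slope 0.006 zc 31.64 r 12.32 tilt 0.0002 3603 res 0.52
```

View pics/wrist12.png

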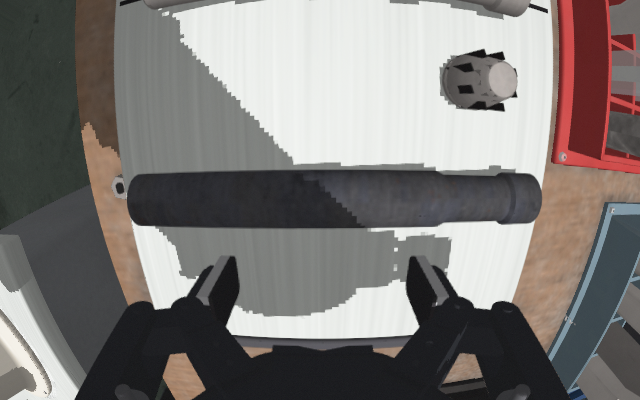

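Emit:
drive_tool --pt "0 0 -0.015 0 0.085" --pt "0 0 -0.03 0 0.085" --pt "0 0 -0.04 0 0.085" --pt "0 0 -0.04 0 0.085" --pt "0 -0.02 -0.03 0 0.085" --pt "-0.01 -0.025 0 0 0.085" --pt "-0.03 -0.02 0 0 0.085" --pt "-0.03 -0.015 0 0 0.085" --pt "-0.03 -0.01 0 0 0.085" --pt "-0.03 0 0 0 0.085" --pt "-0.03 0 0 0 0.085" --pt "-0.03 0 0 0 0.085" --pt "-0.02 0 0 0 0.085" --pt "0 0 0 0 0.085"

```text
clock: 21.55
position: [361.8, -44.3, 169.8]
ee_rot: [0.726, 0.687, -0.0, -0.0]
contact_force: [1.0, 0.2, -0.2]
gripper_width: 84.9
```

```bash
python3 - <<'E'
from meas import *
look(["top","scene"],13)
im=np.load("pics/top13.npz")["im"]
c=cv2.resize(im[130:245,185:335],None,fx=5,fy=5,interpolation=cv2.INTER_CUBIC);cv2.imwrite("pics/crop13.png",c)
E
```

```text
21.55 [361.8 -44.3 169.8] yaw toolx 1.5158 z [-0.  0. -1.] F [ 1.   0.2 -0.2] q [ 0.33 -0.01 -0.67 -0.   -0.91  2.75]
```

View pics/crop13.png

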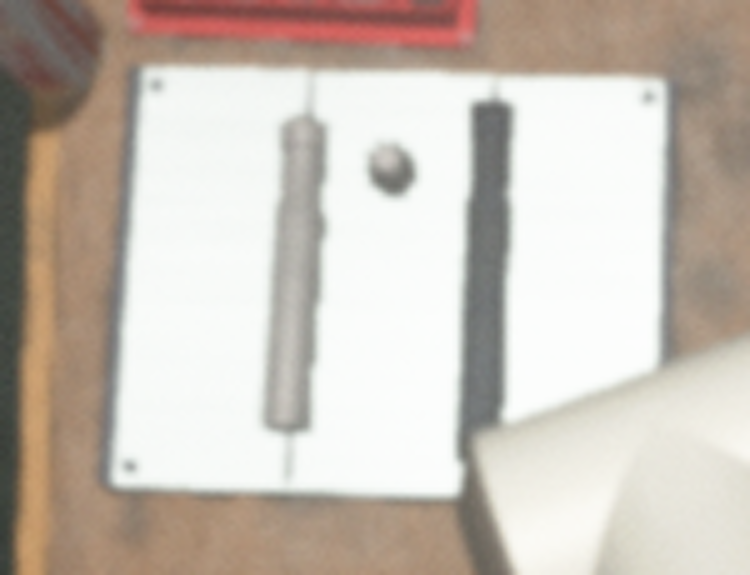

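View pics/scene13.png

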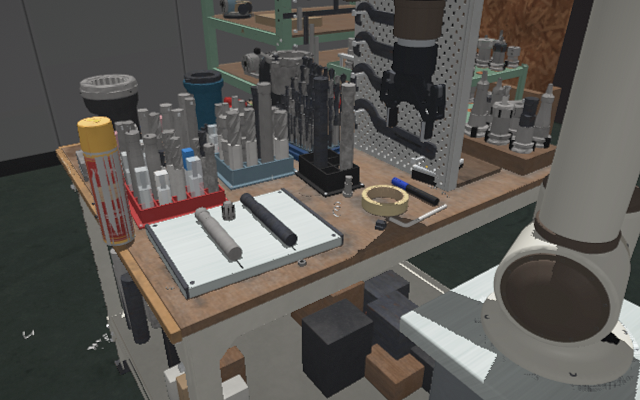

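```bash
python3 - <<'E'
from meas import *
g=np.load("pics/top13.npz")["im"].mean(2)
for nm,c0,r0,c1,r1,z,L in(("pale",304,118,287,428,33,(-.05244,326.86)),("dark",491,103,482,420,32.5,(-.05404,227.35))):
    A=[];B=[]
    for r in range(130+r0//5+4,130+r1//5-4):
        c=185+(c0+(c1-c0)*((r-130)*5-r0)/(r1-r0))/5
        l,rr=edges(g[r],int(c)-9,int(c)+9);A.append((l,r));B.append((rr,r))
    A=ray("top",A,z);B=ray("top",B,z);m=(A+B)/2
    p=np.polyfit(m[:,0],m[:,1],1);x=470
    print(nm,"width",np.median(A[:,1]-B[:,1]),"slope",p[0]-L[0],"off at 470",np.polyval(p,x)-np.polyval(L,x))
    pa=np.polyfit(A[:,0],A[:,1],1);print("left edge off (clean)",np.polyval(pa,x)-np.polyval(L,x))
E
```

```text
pale width 25.342653713601436 slope -0.008373094013011888 off at 470 -0.44842556231014896
left edge off (clean) 12.271934179032996
dark width 22.49298087431913 slope 0.005166125382931319 off at 470 -0.7379382863985882
left edge off (clean) 10.462748339364367
```

```bash
python3 -c "
from bench import arm
print(arm.job_done())"
```

```text
the job is handed in; nothing more can be done
None
```

Both bars were rolled inward onto their nearest lines with the open fingertips, the pale bar first and then the dark one. The job was handed in at about 21.6 s with the arm clear.

I used slow pushes, plus a few short taps near one end of each bar to take out its small skew. Nothing was gripped or lifted.

| Bar | Off its line (wrist camera) | Off its line (top camera) | Angle to its line |
|---|---|---|---|
| Pale | about 0.2 mm | about 0.4 mm | 0.3 to 0.5° |
| Dark | about 0.4 mm | about 0.7 mm | about 0.3° |

- **Disagreement between cameras:** the two cameras differ by up to about 1 mm, and shadows and the calibration limit them to about that. For the pale bar, the wrist camera puts it slightly outside its line and the top camera slightly inside.
- **Partial view of the dark bar:** the arm hid the near end of the dark bar in the last top picture, so that check covers only the visible part.
- **Other things on the bench:** the collet, stud, tape and marker look unmoved in the last pictures; I did not measure them. The contact force read after each move stayed under about 2 N.

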